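Ready the cartridge filler for a run

TASK

Get the filling bench ready: stand every empty cartridge that leans in the deep steel bin upright on its flange, without lifting any of them out of the bin. Draw the empty shuttle tray all the way out towards you, set exactly three of the five end plugs upright (stem up) in it, leaving the other two standing on the bench, and only then push the tray all the way home again, away from you against its end stop. Do not disturb the bottle, the jar or the screwdriver.

Things in the scene. Friction and masses are not known exactly. Their poses are not given: they have to be found in the camera images.
- bin: Fixed open steel bin, 115 mm high, walls and floor 6 mm, inside 140 (its x) x 340 mm (its y). Origin: centre of its underside; z up; x points roughly away from the robot (turn varies). Two low dividers along x (4 mm thick, tops 50 mm above the bench, at y = -62.5 and +62.5 mm) part it into three bays centred at y = -125, 0, +125 mm, each holding at most one cartridge.
- bin_floor (a point): Centre of the bin's inner floor, 6 mm above the bench, axes as bin.
- tray (a joint): Travel of the shuttle tray along its rails, m: 0 = fully out (towards the robot), 0.09 = fully home against the end stop. It starts between 0.065 and 0.09, slides with about 2 N of friction and stays where it is left.
- tray_floor (a point): Centre of the tray's inner floor (24 mm above the bench), moves with the tray. z up; x is the sliding direction (towards home). Square steel tray, inside 162 x 162 mm, outside 172 x 172 mm, walls rising 27 mm above the inner floor. Room for a 2 x 2 pattern of plugs.
- tray_handle (a point): Middle of the top bar of the tray's upright wire handle, 84 mm above the bench and 112 mm from the tray's centre on the robot's side: a round bar of 12 mm diameter, 90 mm long along the tray's y, free underneath for 40 mm or more, to be pinched from above across the bar (along x). Moves with the tray; axes as the tray floor.
- bottle: Bystander, leave alone: bottle of 60 mm diameter, 150 mm high. Origin: centre of its underside.
- jar: Bystander, leave alone: jar of 70 mm diameter, 80 mm high. Origin: centre of its underside.
- screwdriver: Bystander, leave alone: screwdriver 180 mm long, lying along its x.
- cartridge0: White plastic cartridge (may be absent), 180 mm long: flange 54 mm wide, 6 mm thick at the foot, round barrel 38 mm wide from 6 to 163 mm, short blunt nose. 0.12 kg. Origin: centre of the flange's underside; z along the barrel to the nose. Starts with the flange in the lower corner at the bin's robot-side wall, barrel lying over the far rim, 45 degrees from vertical, top towards the bin's +x.
- cartridge1: White plastic cartridge (may be absent), 180 mm long: flange 54 mm wide, 6 mm thick at the foot, round barrel 38 mm wide from 6 to 163 mm, short blunt nose. 0.12 kg. Origin: centre of the flange's underside; z along the barrel to the nose. Starts with the flange in the lower corner at the bin's robot-side wall, barrel lying over the far rim, 45 degrees from vertical, top towards the bin's +x.
- cartridge2: White plastic cartridge (may be absent), 180 mm long: flange 54 mm wide, 6 mm thick at the foot, round barrel 38 mm wide from 6 to 163 mm, short blunt nose. 0.12 kg. Origin: centre of the flange's underside; z along the barrel to the nose. Starts with the flange in the lower corner at the bin's robot-side wall, barrel lying over the far rim, 45 degrees from vertical, top towards the bin's +x.
- plug0: End plug: a black disc of 56 mm diameter and 14 mm thickness with a grey stem of 28 mm diameter on it, 48 mm high in all, 0.09 kg. Origin: centre of the disc's underside; z runs up the stem. Starts standing on the bench, stem up; all five are alike.
- plug1: End plug: a black disc of 56 mm diameter and 14 mm thickness with a grey stem of 28 mm diameter on it, 48 mm high in all, 0.09 kg. Origin: centre of the disc's underside; z runs up the stem. Starts standing on the bench, stem up; all five are alike.
- plug2: End plug: a black disc of 56 mm diameter and 14 mm thickness with a grey stem of 28 mm diameter on it, 48 mm high in all, 0.09 kg. Origin: centre of the disc's underside; z runs up the stem. Starts standing on the bench, stem up; all five are alike.
- plug3: End plug: a black disc of 56 mm diameter and 14 mm thickness with a grey stem of 28 mm diameter on it, 48 mm high in all, 0.09 kg. Origin: centre of the disc's underside; z runs up the stem. Starts standing on the bench, stem up; all five are alike.
- plug4: End plug: a black disc of 56 mm diameter and 14 mm thickness with a grey stem of 28 mm diameter on it, 48 mm high in all, 0.09 kg. Origin: centre of the disc's underside; z runs up the stem. Starts standing on the bench, stem up; all five are alike.
Mind the look-alikes: they are no part of the job. What is shaped like the plug2 but green or turquoise is not meant.

How it is judged (in metres and radians):
On the way, in this order (a step that is already met when the one before it is completed fails the run):
1. the empty tray is drawn out (value of joint tray below 0.015 m), for 0.2 s.
2. with the tray still out, exactly three plugs stand in the tray and the other two are outside it (height (world z) of each of plug0, plug1, plug2, plug3, plug4 below 0.035 m and angle between each of plug0, plug1, plug2, plug3, plug4's own z axis and vertical below 0.2 rad and ((distance between each of plug0, plug1, plug2 and tray_floor below 0.085 m and distance between each of plug3, plug4 and tray_floor above 0.1 m) or (distance between each of plug0, plug1, plug3 and tray_floor below 0.085 m and distance between each of plug2, plug4 and tray_floor above 0.1 m) or (distance between each of plug0, plug1, plug4 and tray_floor below 0.085 m and distance between each of plug2, plug3 and tray_floor above 0.1 m) or (distance between each of plug0, plug2, plug3 and tray_floor below 0.085 m and distance between each of plug1, plug4 and tray_floor above 0.1 m) or (distance between each of plug0, plug2, plug4 and tray_floor below 0.085 m and distance between each of plug1, plug3 and tray_floor above 0.1 m) or (distance between each of plug0, plug3, plug4 and tray_floor below 0.085 m and distance between each of plug1, plug2 and tray_floor above 0.1 m) or (distance between each of plug0, plug4 and tray_floor above 0.1 m and distance between each of plug1, plug2, plug3 and tray_floor below 0.085 m) or (distance between each of plug0, plug3 and tray_floor above 0.1 m and distance between each of plug1, plug2, plug4 and tray_floor below 0.085 m) or (distance between each of plug0, plug2 and tray_floor above 0.1 m and distance between each of plug1, plug3, plug4 and tray_floor below 0.085 m) or (distance between each of plug0, plug1 and tray_floor above 0.1 m and distance between each of plug2, plug3, plug4 and tray_floor below 0.085 m)) and value of joint tray below 0.04 m), for 0.3 s.
3. the tray with its three plugs is pushed home (height (world z) of each of plug0, plug1, plug2, plug3, plug4 below 0.035 m and angle between each of plug0, plug1, plug2, plug3, plug4's own z axis and vertical below 0.2 rad and ((distance between each of plug0, plug1, plug2 and tray_floor below 0.085 m and distance between each of plug3, plug4 and tray_floor above 0.1 m) or (distance between each of plug0, plug1, plug3 and tray_floor below 0.085 m and distance between each of plug2, plug4 and tray_floor above 0.1 m) or (distance between each of plug0, plug1, plug4 and tray_floor below 0.085 m and distance between each of plug2, plug3 and tray_floor above 0.1 m) or (distance between each of plug0, plug2, plug3 and tray_floor below 0.085 m and distance between each of plug1, plug4 and tray_floor above 0.1 m) or (distance between each of plug0, plug2, plug4 and tray_floor below 0.085 m and distance between each of plug1, plug3 and tray_floor above 0.1 m) or (distance between each of plug0, plug3, plug4 and tray_floor below 0.085 m and distance between each of plug1, plug2 and tray_floor above 0.1 m) or (distance between each of plug0, plug4 and tray_floor above 0.1 m and distance between each of plug1, plug2, plug3 and tray_floor below 0.085 m) or (distance between each of plug0, plug3 and tray_floor above 0.1 m and distance between each of plug1, plug2, plug4 and tray_floor below 0.085 m) or (distance between each of plug0, plug2 and tray_floor above 0.1 m and distance between each of plug1, plug3, plug4 and tray_floor below 0.085 m) or (distance between each of plug0, plug1 and tray_floor above 0.1 m and distance between each of plug2, plug3, plug4 and tray_floor below 0.085 m)) and value of joint tray above 0.084 m), for 0.2 s.
At the end, for the whole second after the job is handed in: Each cartridge stands in the bin on its flange, within 0.1 rad of vertical and 10 mm of the floor; exactly three plugs stand in the tray within 0.2 rad of upright, the other two stand on the bench; the tray is within 6 mm of home; all at rest (all of step 3 and angle between each of cartridge0, cartridge1, cartridge2's own z axis and vertical below 0.1 rad and linear speed of each of cartridge0, cartridge1, cartridge2, plug0, plug1, plug2, plug3, plug4 below 0.02 m/s and angular speed of each of cartridge0, cartridge1, cartridge2 below 0.2 rad/s and z of cartridge0 in the frame of bin_floor between -0.01 and 0.01 m and x of cartridge0 in the frame of bin_floor between -0.07 and 0.07 m and y of cartridge0 in the frame of bin_floor between -0.17 and 0.17 m and z of cartridge1 in the frame of bin_floor between -0.01 and 0.01 m and x of cartridge1 in the frame of bin_floor between -0.07 and 0.07 m and y of cartridge1 in the frame of bin_floor between -0.17 and 0.17 m and z of cartridge2 in the frame of bin_floor between -0.01 and 0.01 m and x of cartridge2 in the frame of bin_floor between -0.07 and 0.07 m and y of cartridge2 in the frame of bin_floor between -0.17 and 0.17 m and velocity of joint tray below 0.01 m/s); the robot touches nothing.
It fails at once if a cartridge lifted out of the bin (foot above 120 mm) (height (world z) of any of cartridge0, cartridge1, cartridge2 above 0.12 m).
It fails at once if a bystander moved more than 30 mm (distance of any of bottle, jar, screwdriver from where it was at the start of the episode above 0.03 m).
Of cartridge0, cartridge1, cartridge2 only 2 to 3 are there at a start; the rules pass over those that are not, and their reading is None.
At some moment in a run one of plug0, plug1, plug2, plug3, plug4 may be knocked a few centimetres aside while the robot is not near it.
It also fails if it takes over 208 s, if anything falls off the work surface, if the arm or the gripper's body presses on something with over 40 N, if the wrist force passes 120 N, or if a joint passes its speed limit or range.

ROBOT

A 6-joint arm with a two-finger parallel gripper is mounted at the origin on the work surface. World frame = base frame: x ahead of the robot, y to its left, z up, the work surface at z = 0. Lengths are in mm, angles in rad, forces in N, time in s.
With the tool pointing down it reaches from about 400 to 925 mm from the base axis. Payload 3.4 kg.
Tool frame: the origin (TCP) lies between the finger pads; the fingertips stand 8 mm ahead of it and the grasp point (between the pads) lies 11 mm behind it (tcp_to_tips is the distance from the TCP to the fingertips, in mm); z points along the fingers, y is the line along which they close (so a half turn about z gives the same grasp; the last joint's range is limited). The gripper opens to 85 mm and grips with 20 to 120 N. Pads are 22 mm wide; open, the fingers measure 114 mm over their backs; the gripper's body (76 mm by 85 mm) begins 54 mm behind the grasp point. The pads swing forward as they close: fully open they stand 13 mm farther back than shut.
Start: joints at [1.026, 0.307, 1.506, -0, 1.328, -0.073], TCP at [260.842, 512.438, 239.305] pointing down, gripper open.
Joint ranges: [-3.12, 3.12], [-1.05, 2.28], [0.14, 2.33], [-1.42, 4.57], [0.1, 2.73], [-2.68, 2.68]. Speed limits (rad/s): [2.57, 2.57, 3.14, 3.14, 3.14, 3.14].

INTERFACE

Orientations are given as a rotation vector (axis times angle).
In Python, from station import * gives the robot as it stands. The module is installed in compiled form; this text tells all that it offers.
- The arm moves only by the shell command python3 -m jog 'ROWS' [OPENING] [FORCE]. ROWS is JSON, a list of rows, each a list of 6 numbers: the shift along the world's x, y, z in m, then the turn, a rotation vector about the world's x, y, z in rad. In form: [[dx, dy, dz, ax, ay, az], ...]. A call has 1 to 12 rows; each row is the pose to reach, as a shift and turn from the pose commanded when the call began; what a row does not reach only later rows make up. A row lasts 1/10 s, in which the tool goes at most 50 mm and 8.59 degrees, less where a joint would pass 70% of its speed; a pose out of reach is approached as far as the arm can. A call with a gripper value outside its range is refused whole. OPENING is the opening, from 0 (shut) to 1 (fully open), set as the call begins (- or left out, the last holds). The fingers move at their own pace and stop on an object; FORCE is the grip in N (left out, the last holds). Time passes only in rows, so rows that repeat a pose let the fingers close. It gives the time, the measured TCP pose, the force, the opening and the grip force at its end, in the units of the state.
- state(): the state, without advancing time (a new reading comes with each control period).
- capture(name): name is "scene" or "top"; returns a dict with "frame" (384x512x3 uint8, red, green, blue), "fx", "fy", "cx", "cy" (pixels), "rvec" (rotation vector, rad) and "tvec" (3), from world to camera coordinates, as OpenCV has them. Camera axes: x right, y down, z forward; pixel columns grow to the right and rows downward; lengths in mm; the calibration is good to about 2 mm. A picture is of the moment at which its call begins. There is no depth.
- sign_off(): hands the job in; it is judged then, once.
The state is a dict: "clock": time; "joint_pos": joint angles; "qd": joint speeds; "effort": joint torques, N m; "tool_pos": TCP position; "orientation": TCP orientation; "contact_force": force on the tool from outside, world axes, zero at the start; "torque": the same for the moment, N m; "finger_gap": finger opening in mm; "finger_force": force on a finger pad.
Only numpy, scipy, OpenCV 4.12 (cv2) and the standard library are available. Lean on these libraries where they do the work, as an engineer would, in place of code of your own. Each camera call takes 0.05 s, during which the arm holds its last target. There are 200 camera calls.

## Working session

There is one attempt and no reset: what is moved stays moved. The work goes in short steps, Python scripts to look and compute and a shell command to move; the robot and the scene stay as the last step left them, time stands still between calls to the robot, and variables do not carry over. Pictures are saved under pics/ and viewed, at most 14 in all, crops included, and the job is handed in when it is done.

```bash
mkdir -p pics; cat > h.py <<'E'
from station import *
import numpy as np, cv2
def snap(n,f):
    c=capture(n); cv2.imwrite('pics/'+f+'.png',cv2.cvtColor(c['frame'],cv2.COLOR_RGB2BGR)); return c
def ray(c,u,v,z):
    R=cv2.Rodrigues(np.array(c['rvec'],float))[0]; t=np.array(c['tvec'],float).ravel()
    d=R.T@np.array([(u-c['cx'])/c['fx'],(v-c['cy'])/c['fy'],1]); o=-R.T@t
    return o+d*(z-o[2])/d[2]
def proj(c,P):
    K=np.array([[c['fx'],0,c['cx']],[0,c['fy'],c['cy']],[0,0,1.]])
    return cv2.projectPoints(np.array(P,float).reshape(-1,3),np.array(c['rvec'],float),np.array(c['tvec'],float),K,None)[0].reshape(-1,2)
E
python3 - <<'E'
from h import *
import pickle
for n in('scene','top'):
    c=snap(n,n+'0'); pickle.dump(c,open(n+'0.pkl','wb'))
    R=cv2.Rodrigues(np.array(c['rvec'],float))[0]; print(n,-R.T@np.array(c['tvec']).ravel(),R[2],c['fx'])
    cv2.imwrite('pics/%s0b.png'%n,cv2.resize(cv2.cvtColor(c['frame'],cv2.COLOR_RGB2BGR),(800,600),interpolation=cv2.INTER_CUBIC))
print(state())
E
```

```text
scene [ 971.4007436   428.21814814 1047.22411062] [-0.35705394 -0.41065912 -0.83897054] 419.25797672455036
top [ 447.6238731   -42.65603928 1236.89090285] [ 0.12582579  0.01962398 -0.99185824] 408.1900744592097
{'clock': 0.1, 'joint_pos': array([ 1.02651381e+00,  3.07537468e-01,  1.50754984e+00, -9.57813208e-06,
        1.32843652e+00, -7.35185424e-02]), 'qd': array([-1.01829554e-03,  4.56579946e-04, -3.08057530e-03,  5.82092477e-05,
        8.60936244e-04, -8.73279125e-05]), 'effort': array([-3.75361324e-04, -4.58526564e+01, -2.52607602e+01, -7.02190187e-05,
        5.48414610e-03, -9.18278317e-06]), 'tool_pos': array([260.51007098, 511.89739544, 238.44799153]), 'orientation': array([-7.32526140e-01, -3.05440151e+00,  2.89381713e-03]), 'contact_force': array([ 0.15459939, -0.91746527, -0.01065361]), 'torque': array([-0.00331735,  0.04008345, -0.04722725]), 'finger_force': 0.0, 'finger_gap': 85.46617709937031}
```

View pics/top0b.png

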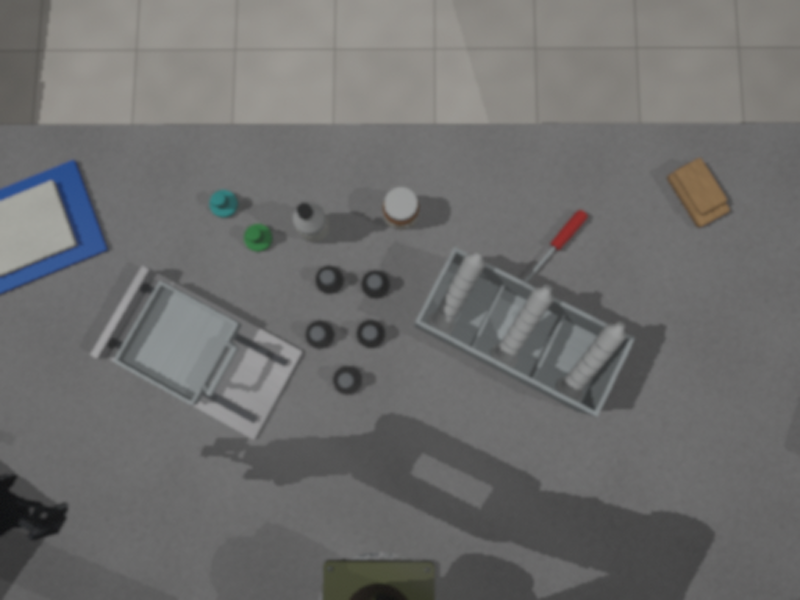

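View pics/scene0b.png

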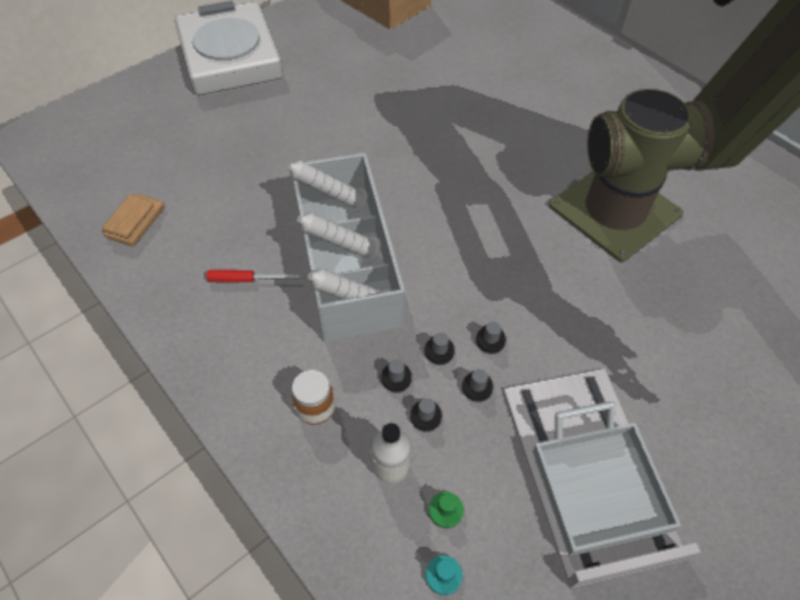

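The top view shows the bin with three cartridges (rim corners about (455,250), (633,340), (598,413), (417,323) in the enlarged picture). There are five black plugs at about (329,277), (375,282), (319,332), (371,331) and (347,378). The tray rim is at (166,279), (240,322), (198,402), (115,362), with its handle on the lower-right side. The scene view agrees.

```bash
python3 - <<'E'
from h import *
import pickle
T=pickle.load(open('top0.pkl','rb'));S=pickle.load(open('scene0.pkl','rb'))
k=.64
def m(c,L,z): return np.array([ray(c,u*k,v*k,z)[:2] for u,v in L])
def rep(n,P):
    e=[np.linalg.norm(P[i]-P[(i+1)%4]) for i in range(4)]; print(n,P.mean(0).round(),np.round(e),'edge angles',[round(np.degrees(np.arctan2(*(P[(i+1)%4]-P[i])[::-1])),1) for i in range(4)])
rep('tray T',m(T,[(166,279),(240,322),(198,402),(115,362)],51))
rep('tray S',m(S,[(535,460),(633,427),(677,524),(574,550)],51))
rep('bin T',m(T,[(455,250),(633,340),(598,413),(417,323)],115))
rep('bin S',m(S,[(295,165),(367,155),(403,293),(325,307)],115))
print('handle S',m(S,[(559,417),(612,406)],84))
print('noses T',m(T,[(475,258),(543,292),(617,328)],150),'S',m(S,[(297,170),(305,221),(316,277)],150))
# plugs: dark blobs
for n,c in(('T',T),('S',S)):
    hsv=cv2.cvtColor(c['frame'],cv2.COLOR_RGB2HSV); mk=(hsv[...,2]<45).astype(np.uint8)
    q,_,st,ce=cv2.connectedComponentsWithStats(mk)
    for i in range(1,q):
        if 60<st[i,4]<600: print(n,ce[i].round(1),st[i],ray(c,*ce[i],12)[:2].round())
print('stemtop T',m(T,[(329,277),(375,282),(319,332),(371,331),(347,378)],48).round().tolist())
print('stemtop S',m(S,[(397,367),(427,405),(440,341),(479,375),(492,328)],48).round().tolist())
E
```

```text
tray T [504. 372.] [165. 165. 175. 180.] edge angles [np.float64(-119.4), np.float64(153.9), np.float64(65.5), np.float64(-29.3)]
tray S [509. 385.] [177. 162. 166. 145.] edge angles [np.float64(158.7), np.float64(62.8), np.float64(-26.8), np.float64(-113.2)]
bin T [ 522. -258.] [347. 142. 347. 147.] edge angles [np.float64(-117.2), np.float64(152.7), np.float64(63.7), np.float64(-27.3)]
bin S [ 520. -251.] [146. 348. 137. 350.] edge angles [np.float64(151.6), np.float64(61.8), np.float64(-27.5), np.float64(-116.8)]
handle S [[490.22512129 263.12793164]
 [409.98599351 305.17671453]]
noses T [[ 644.46696135 -168.45483216]
 [ 585.79736938 -283.84148579]
 [ 524.80443528 -407.19719806]] S [[ 525.85401891 -394.8365194 ]
 [ 589.01283    -280.59973467]
 [ 647.8555452  -166.54335961]]
T [242.5 379.3] [225 374  36  10 269] [48. -3.]
S [422.6  65.7] [402  58  38  19 357] [-345. -150.]
S [312.4 219.1] [305 210  18  16 126] [443.  65.]
S [280.  226.2] [273 218  17  15 124] [531.  23.]
S [252.5 243.6] [245 235  17  15 128] [626.  16.]
S [303.9 249.6] [297 240  17  16 128] [529. 120.]
S [271.3 268.3] [263 259  19  16 136] [635. 105.]
S [249.7 277. ] [245 272  10  11  92] [695.  87.]
stemtop T [[626.0, 95.0], [617.0, 8.0], [522.0, 112.0], [524.0, 15.0], [437.0, 58.0]]
stemtop S [[618.0, 12.0], [626.0, 100.0], [525.0, 21.0], [520.0, 115.0], [435.0, 61.0]]
```

```bash
python3 -m jog '[[0.095,-0.114,0,0,0,0],[0.19,-0.228,0,0,0,0],[0.19,-0.228,0,0,0,0],[0.19,-0.228,0,0,0,0],[0.19,-0.228,0,0,0,0],[0.19,-0.228,0,0,0,0],[0.19,-0.228,0,0,0,0],[0.19,-0.228,-0.05,0,0,0],[0.19,-0.228,-0.08,0,0,0],[0.19,-0.228,-0.1,0,0,0],[0.19,-0.228,-0.1,0,0,0]]' 0.7 40
python3 - <<'E'
from h import *
c=snap('scene','h1'); cv2.imwrite('pics/h1c.png',cv2.resize(cv2.cvtColor(c['frame'][200:384,280:480],cv2.COLOR_RGB2BGR),None,fx=3,fy=3))
E
```

```text
clock: 1.2
tool_pos: [447.7, 283.5, 136.1]
orientation: [-0.731, -3.049, 0.008]
contact_force: [0.1, 0.4, 0.3]
finger_gap: 59.7
finger_force: 0.0
```

View pics/h1c.png

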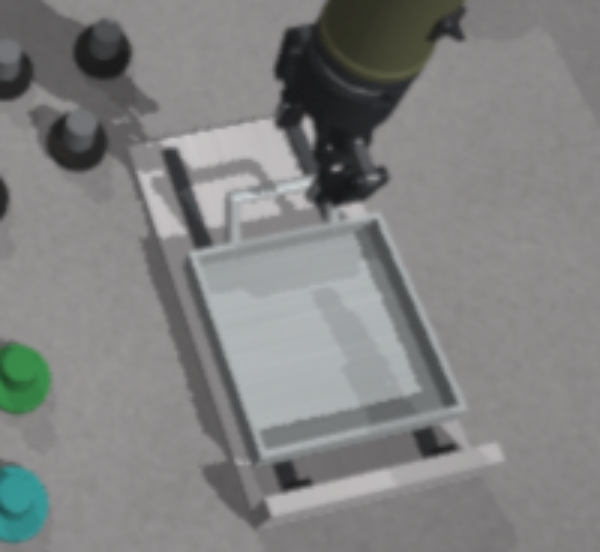

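The gripper hangs open above the handle. The bar's left end is at crop (230,197), and the fingers look nearer its right end, so I'll check this by projecting the points.

```bash
python3 - <<'E'
from h import *
import pickle
S=pickle.load(open('scene0.pkl','rb'));T=pickle.load(open('top0.pkl','rb'))
f=lambda c,x0,y0,s,P:((proj(c,P)-[x0,y0])*s).round()
print('crop px: TCP now, tip, handle est, ends',f(S,280,200,3,[[447.7,283.5,136],[447.7,283.5,128],[450,284,84],[490,263,84],[410,305,84]]))
b=cv2.cvtColor(S['frame'][200:384,280:480],cv2.COLOR_RGB2BGR);t=cv2.cvtColor(T['frame'][160:290,50:200],cv2.COLOR_RGB2BGR)
a=cv2.resize(b,(400,368));t=cv2.resize(t,(400,347));
for p in f(S,280,200,2,[[490,263,84],[410,305,84]]): cv2.circle(a,tuple(int(v) for v in p),3,(0,0,255),1)
for p in f(T,50,160,400/150,[[490,263,84],[410,305,84]]): cv2.circle(t,tuple(int(v) for v in p),3,(0,0,255),1)
cv2.imwrite('pics/hb.png',np.hstack([a[:347],t]))
E
```

```text
crop px: TCP now, tip, handle est, ends [[302. 160.]
 [299. 165.]
 [284. 190.]
 [233. 200.]
 [335. 179.]]
```

View pics/hb.png

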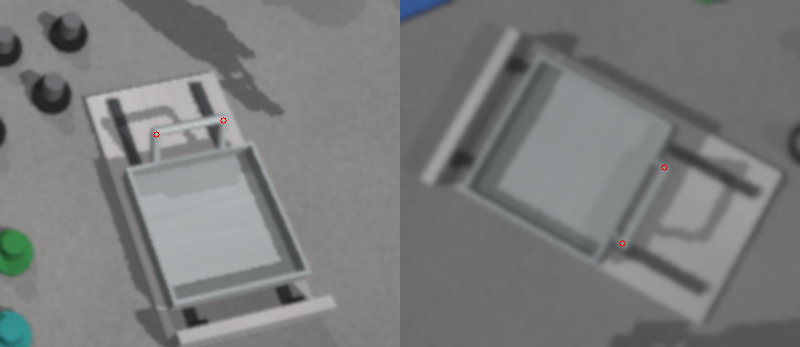

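Both views agree on the handle: it is centred at (450,284) and the gripper is over it. Next I descend, close and pull.

```bash
python3 -m jog '[[0.001,0,-0.03,0,0,0],[0.001,0,-0.05,0,0,0],[0.001,0,-0.065,0,0,0],[0.001,0,-0.065,0,0,0],[0.001,0,-0.065,0,0,0]]'
python3 -m jog '[[0,0,0,0,0,0],[0,0,0,0,0,0],[0,0,0,0,0,0],[0,0,0,0,0,0],[0,0,0,0,0,0],[0,0,0,0,0,0]]' 0 50
python3 -m jog '[[-0.005,-0.009,0,0,0,0],[-0.009,-0.018,0,0,0,0],[-0.014,-0.027,0,0,0,0],[-0.018,-0.035,0,0,0,0],[-0.023,-0.044,0,0,0,0],[-0.028,-0.053,0,0,0,0],[-0.03,-0.057,0,0,0,0],[-0.03,-0.057,0,0,0,0],[-0.03,-0.057,0,0,0,0]]'
```

```text
clock: 1.75
tool_pos: [452.6, 285.2, 75.5]
orientation: [0.732, 3.054, 0.002]
contact_force: [0.6, -0.5, -0.2]
finger_gap: 59.9
finger_force: 0.0
clock: 2.35
tool_pos: [452.1, 284.5, 75.2]
orientation: [0.733, 3.054, 0.001]
contact_force: [-1.4, -0.6, 5.4]
finger_gap: 10.6
finger_force: 48.7
clock: 3.25
tool_pos: [421.7, 226.5, 75.2]
orientation: [0.733, 3.054, -0.0]
contact_force: [-0.6, -1.9, 9.3]
finger_gap: 10.2
finger_force: 50.0
```

```bash
python3 -m jog '[[-0.002,-0.004,0,0,0,0],[-0.004,-0.007,0,0,0,0],[-0.004,-0.007,0,0,0,0],[-0.004,-0.007,0,0,0,0]]'
python3 -m jog '[[-0.002,-0.004,0,0,0,0],[-0.002,-0.004,0,0,0,0],[-0.002,-0.004,0,0,0,0]]'
```

```text
clock: 3.65
tool_pos: [418.3, 220.0, 75.2]
orientation: [0.733, 3.053, 0.001]
contact_force: [0.1, -0.4, 7.0]
finger_gap: 10.2
finger_force: 49.9
clock: 3.95
tool_pos: [417.7, 218.7, 75.2]
orientation: [0.735, 3.051, 0.01]
contact_force: [0.0, 10.5, 2.1]
finger_gap: 10.0
finger_force: 49.6
```

```bash
python3 -m jog '[[-0.002,-0.004,0,0,0,0],[-0.002,-0.004,0,0,0,0],[-0.002,-0.004,0,0,0,0]]'; python3 - <<'E'
from h import *
c=snap('scene','o1'); t=snap('top','o1t')
cv2.imwrite('pics/o1c.png',np.hstack([cv2.resize(cv2.cvtColor(c['frame'][200:384,280:480],cv2.COLOR_RGB2BGR),(400,368)),cv2.resize(cv2.cvtColor(t['frame'][160:298,50:200],cv2.COLOR_RGB2BGR),(400,368))]))
E
```

```text
clock: 4.25
tool_pos: [417.7, 218.6, 75.3]
orientation: [0.738, 3.048, 0.021]
contact_force: [2.4, 23.9, -5.5]
finger_gap: 10.0
finger_force: 49.2
```

View pics/o1c.png

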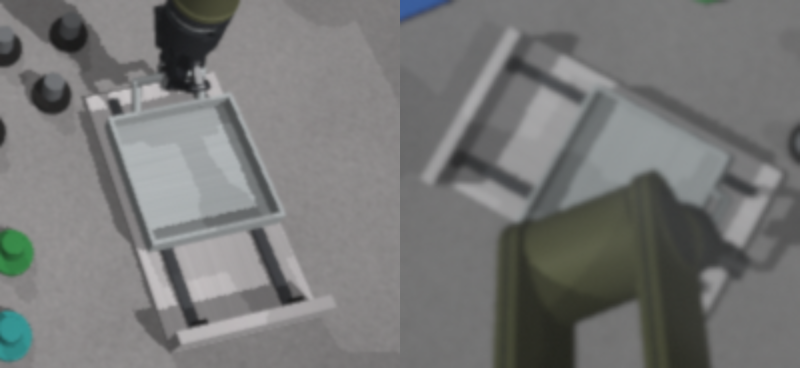

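The tray is against its outer stop, as the force rise and the picture show. Next I release, rise and go above the nearest plug.

```bash
python3 -m jog '[[0.005,0.009,0,0,0,0],[0.005,0.009,0,0,0,0],[0.005,0.009,0,0,0,0],[0.005,0.009,0,0,0,0],[0.005,0.009,0.03,0,0,0],[0.005,0.009,0.075,0,0,0],[0.005,0.009,0.075,0,0,0],[0.005,0.009,0.075,0,0,0]]' 0.6 50
python3 -m jog '[[0.009,-0.05,0,0,0,0],[0.017,-0.1,0,0,0,0],[0.019,-0.159,0,0,0,0],[0.019,-0.159,0,0,0,0],[0.019,-0.159,0,0,0,0],[0.019,-0.159,0,0,0,0]]'
python3 - <<'E'
from h import *
c=snap('scene','p1'); hsv=cv2.cvtColor(c['frame'],cv2.COLOR_RGB2HSV); mk=(hsv[...,2]<45).astype(np.uint8)
q,_,st,ce=cv2.connectedComponentsWithStats(mk)
for i in range(1,q):
    if 60<st[i,4]<300: print(ce[i].round(1),st[i,4],ray(c,*ce[i],12)[:2].round())
b=cv2.cvtColor(c['frame'],cv2.COLOR_RGB2BGR)[150:334,190:440]
cv2.imwrite('pics/p1c.png',cv2.resize(b,None,fx=3,fy=3))
E
```

```text
clock: 5.15
tool_pos: [419.2, 221.1, 150.2]
orientation: [0.733, 3.053, 0.002]
contact_force: [-0.7, -0.4, -1.3]
finger_gap: 50.9
finger_force: 0.0
clock: 5.75
tool_pos: [436.9, 62.8, 148.4]
orientation: [-0.734, -3.052, -0.0]
contact_force: [-0.9, 0.8, 0.4]
finger_gap: 51.3
finger_force: 0.0
[412.2   3.3] 165 [-640. -432.]
[312.2 219.2] 116 [444.  65.]
[279.8 226.3] 115 [531.  23.]
[252.5 243.7] 125 [626.  16.]
[304.  249.8] 123 [530. 121.]
[271.2 268.4] 130 [635. 105.]
[249.7 276.9] 89 [695.  87.]
```

View pics/p1c.png

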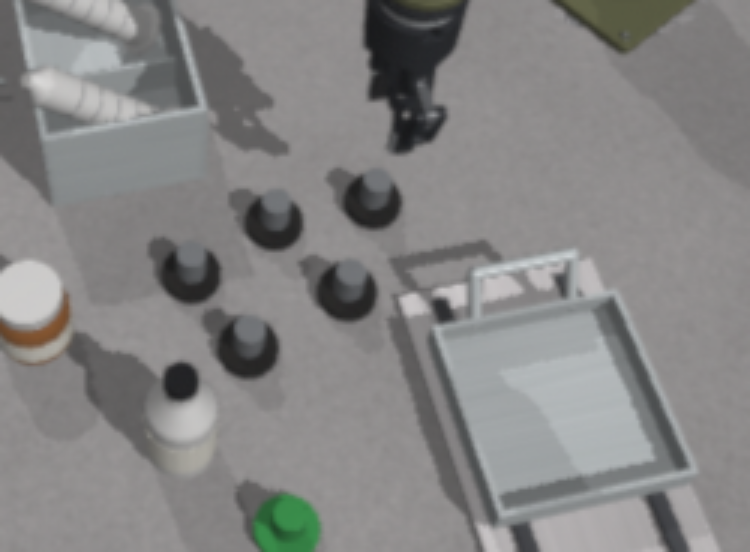

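Nothing has moved: the plug stems are where they were and the tray is out and empty, with rim corners at crop (432,327), (617,293), (692,468) and (497,520). The gripper is over the first plug.

```bash
python3 - <<'E'
from h import *
import pickle
c=pickle.load(open('scene0.pkl','rb'))
P=np.array([ray(c,u/3+190,v/3+150,51)[:2] for u,v in[(432,327),(617,293),(692,468),(497,520)]]);print(P.round(),P.mean(0))
E
python3 -m jog '[[-0.001,-0.002,-0.05,0,0,0],[-0.001,-0.002,-0.09,0,0,0],[-0.001,-0.002,-0.11,0,0,0],[-0.001,-0.002,-0.122,0,0,0],[-0.001,-0.002,-0.122,0,0,0],[-0.001,-0.002,-0.122,0,0,0]]'
python3 -m jog '[[0,0,0,0,0,0],[0,0,0,0,0,0],[0,0,0,0,0,0],[0,0,0,0,0,0],[0,0,0,0,0,0]]' 0 40
python3 -m jog '[[0,0,0.03,0,0,0],[0,0,0.08,0,0,0],[0,0,0.1,0,0,0],[0,0,0.1,0,0,0],[0,0,0.1,0,0,0]]'
```

```text
[[505. 202.]
 [355. 285.]
 [433. 428.]
 [587. 354.]] [469.87922976 317.11942821]
clock: 6.4
tool_pos: [436.8, 61.7, 27.2]
orientation: [-0.729, -3.055, 0.0]
contact_force: [0.0, -0.3, 0.0]
finger_gap: 51.1
finger_force: 0.0
clock: 6.9
tool_pos: [437.7, 60.8, 28.3]
orientation: [0.733, 3.053, 0.002]
contact_force: [-0.6, 3.0, 6.3]
finger_gap: 26.7
finger_force: 39.7
clock: 7.4
tool_pos: [436.7, 60.3, 127.5]
orientation: [0.733, 3.054, 0.0]
contact_force: [-0.1, 0.4, -0.6]
finger_gap: 26.9
finger_force: 39.7
```

```bash
python3 -m jog '[[0.003,0.045,0.02,0,0,0],[0.006,0.09,0.02,0,0,0],[0.01,0.14,0.02,0,0,0],[0.012,0.19,0.02,0,0,0],[0.015,0.24,0.02,0,0,0],[0.018,0.29,0.02,0,0,0],[0.018,0.306,0.02,0,0,0],[0.018,0.306,0.02,0,0,0],[0.018,0.306,0.02,0,0,0],[0.018,0.306,0.02,0,0,0]]'
python3 -m jog '[[0,0,-0.03,0,0,0],[0,0,-0.06,0,0,0],[0,0,-0.08,0,0,0],[0,0,-0.088,0,0,0],[0,0,-0.093,0,0,0],[0,0,-0.093,0,0,0]]'
```

```text
clock: 8.4
tool_pos: [454.0, 364.2, 146.2]
orientation: [-0.734, -3.053, 0.005]
contact_force: [0.1, -0.0, -1.4]
finger_gap: 26.6
finger_force: 39.9
clock: 9.0
tool_pos: [455.1, 365.7, 54.4]
orientation: [-0.734, -3.055, 0.0]
contact_force: [0.2, 0.0, -0.8]
finger_gap: 26.7
finger_force: 39.9
```

```bash
python3 -m jog '[[0,0,-0.002,0,0,0],[0,0,-0.002,0,0,0]]'
python3 -m jog '[[0,0,0,0,0,0],[0,0,0,0,0,0],[0,0,0,0,0,0],[0,0,0.02,0,0,0],[0,0,0.06,0,0,0],[0,0,0.093,0,0,0],[0,0,0.093,0,0,0]]' 0.55
python3 -m jog '[[0.011,-0.045,0,0,0,0],[0.022,-0.09,0,0,0,0],[0.035,-0.135,0,0,0,0],[0.047,-0.18,0,0,0,0],[0.058,-0.225,0,0,0,0],[0.066,-0.252,0,0,0,0],[0.066,-0.252,0,0,0,0],[0.066,-0.252,0,0,0,0]]' 0.6
python3 - <<'E'
from h import *
c=snap('scene','p2'); hsv=cv2.cvtColor(c['frame'],cv2.COLOR_RGB2HSV); mk=(hsv[...,2]<45).astype(np.uint8)
q,_,st,ce=cv2.connectedComponentsWithStats(mk)
for i in range(1,q):
    if 60<st[i,4]<300: print(ce[i].round(1),st[i,4],ray(c,*ce[i],12)[:2].round(),ray(c,*ce[i],36)[:2].round())
E
```

```text
clock: 9.2
tool_pos: [455.5, 366.8, 53.2]
orientation: [0.733, 3.054, 0.002]
contact_force: [0.2, -0.6, -0.5]
finger_gap: 26.8
finger_force: 39.9
clock: 9.9
tool_pos: [457.9, 368.7, 150.5]
orientation: [0.731, 3.048, 0.012]
contact_force: [0.3, 0.3, 0.7]
finger_gap: 47.0
finger_force: 0.0
clock: 10.7
tool_pos: [520.5, 113.9, 144.7]
orientation: [-0.736, -3.053, -0.0]
contact_force: [-0.0, 0.2, -0.4]
finger_gap: 51.3
finger_force: 0.0
[423.6  76.9] 280 [-298. -109.] [-268.  -96.]
[279.5 226.1] 120 [532.  22.] [542.  31.]
[252.5 243.6] 124 [626.  16.] [634.  25.]
[304.  249.8] 121 [530. 121.] [540. 128.]
[271.2 268.5] 127 [635. 105.] [643. 112.]
[249.7 276.9] 88 [695.  87.] [701.  95.]
[392.5 297.1] 177 [449. 366.] [461. 367.]
```

```bash
python3 -m jog '[[0,0,-0.05,0,0,0],[0,0,-0.09,0,0,0],[0,0,-0.11,0,0,0],[0,0,-0.117,0,0,0],[0,0,-0.117,0,0,0],[0,0,-0.117,0,0,0]]'
python3 -m jog '[[0,0,0,0,0,0],[0,0,0,0,0,0],[0,0,0,0,0,0],[0,0,0,0,0,0],[0,0,0,0,0,0]]' 0 40
python3 -m jog '[[0,0,0.03,0,0,0],[0,0,0.08,0,0,0],[0,0,0.117,0,0,0],[0,0,0.117,0,0,0],[0,0,0.117,0,0,0]]'
python3 -m jog '[[0,0.05,0,0,0,0],[0,0.1,0,0,0,0],[-0.003,0.15,0,0,0,0],[-0.003,0.2,0,0,0,0],[-0.003,0.22,0,0,0,0],[-0.003,0.22,0,0,0,0],[-0.003,0.22,0,0,0,0]]'
```

```text
clock: 11.35
tool_pos: [521.6, 115.3, 29.1]
orientation: [0.731, 3.054, 0.001]
contact_force: [-0.2, 0.1, 0.6]
finger_gap: 51.0
finger_force: 0.0
clock: 11.85
tool_pos: [522.1, 114.8, 29.9]
orientation: [0.732, 3.052, 0.003]
contact_force: [-0.8, 1.5, 7.1]
finger_gap: 26.8
finger_force: 39.5
clock: 12.35
tool_pos: [521.3, 114.4, 146.6]
orientation: [0.732, 3.052, 0.002]
contact_force: [-0.1, -1.2, -0.5]
finger_gap: 26.7
finger_force: 39.7
clock: 13.05
tool_pos: [516.5, 333.4, 143.4]
orientation: [-0.73, -3.053, 0.006]
contact_force: [0.2, -0.9, -1.4]
finger_gap: 27.0
finger_force: 39.9
```

```bash
python3 -m jog '[[0.001,0,-0.03,0,0,0],[0.001,0,-0.06,0,0,0],[0.001,0,-0.08,0,0,0],[0.001,0,-0.088,0,0,0],[0.001,0,-0.092,0,0,0],[0.001,0,-0.092,0,0,0],[0.001,0,-0.092,0,0,0]]'
python3 -m jog '[[0,0,0,0,0,0],[0,0,0,0,0,0],[0,0,0,0,0,0],[0,0,0.02,0,0,0],[0,0,0.06,0,0,0],[0,0,0.093,0,0,0],[0,0,0.093,0,0,0]]' 0.55
python3 -m jog '[[0.001,-0.05,0,0,0,0],[0.002,-0.1,0,0,0,0],[0.003,-0.15,0,0,0,0],[0.005,-0.2,0,0,0,0],[0.006,-0.25,0,0,0,0],[0.006,-0.3,0,0,0,0],[0.006,-0.316,0,0,0,0],[0.006,-0.316,0,0,0,0],[0.006,-0.316,0,0,0,0],[0.006,-0.316,0,0,0,0]]' 0.6
python3 - <<'E'
from h import *
c=snap('scene','p3'); hsv=cv2.cvtColor(c['frame'],cv2.COLOR_RGB2HSV); mk=(hsv[...,2]<45).astype(np.uint8)
q,_,st,ce=cv2.connectedComponentsWithStats(mk)
for i in range(1,q):
    if 60<st[i,4]<300: print(ce[i].round(1),st[i,4],ray(c,*ce[i],12)[:2].round(),ray(c,*ce[i],36)[:2].round())
E
```

```text
clock: 13.75
tool_pos: [519.5, 333.6, 54.1]
orientation: [0.734, 3.054, 0.001]
contact_force: [0.6, -0.7, -1.1]
finger_gap: 26.7
finger_force: 39.8
clock: 14.45
tool_pos: [522.2, 336.3, 151.7]
orientation: [0.731, 3.047, 0.011]
contact_force: [0.6, 0.3, 0.3]
finger_gap: 46.7
finger_force: 0.0
clock: 15.45
tool_pos: [524.7, 19.5, 146.0]
orientation: [-0.731, -3.055, -0.001]
contact_force: [0.4, 0.4, -0.1]
finger_gap: 51.1
finger_force: 0.0
[279.7 226.3] 109 [531.  23.] [541.  32.]
[252.4 243.7] 122 [626.  16.] [634.  25.]
[271.2 268.5] 125 [636. 105.] [643. 112.]
[249.7 276.9] 88 [695.  87.] [701.  95.]
[392.8 298.1] 177 [450. 368.] [462. 369.]
[365.1 303.6] 171 [516. 332.] [526. 334.]
```

```bash
python3 -m jog '[[-0.001,-0.002,-0.05,0,0,0],[-0.001,-0.002,-0.09,0,0,0],[-0.001,-0.002,-0.11,0,0,0],[-0.001,-0.002,-0.118,0,0,0],[-0.001,-0.002,-0.118,0,0,0],[-0.001,-0.002,-0.118,0,0,0]]'
python3 -m jog '[[0,0,0,0,0,0],[0,0,0,0,0,0],[0,0,0,0,0,0],[0,0,0,0,0,0],[0,0,0,0,0,0]]' 0 40
python3 -m jog '[[0,0,0.03,0,0,0],[0,0,0.08,0,0,0],[0,0,0.118,0,0,0],[0,0,0.118,0,0,0],[0,0,0.118,0,0,0]]'
python3 -m jog '[[-0.006,0.045,0,0,0,0],[-0.012,0.09,0,0,0,0],[-0.018,0.135,0,0,0,0],[-0.024,0.18,0,0,0,0],[-0.032,0.225,0,0,0,0],[-0.038,0.252,0,0,0,0],[-0.038,0.252,0,0,0,0],[-0.038,0.252,0,0,0,0]]'
```

```text
clock: 16.1
tool_pos: [524.8, 17.0, 29.1]
orientation: [0.731, 3.054, 0.001]
contact_force: [-0.1, -0.4, 0.4]
finger_gap: 51.3
finger_force: 0.0
clock: 16.6
tool_pos: [525.1, 16.5, 29.8]
orientation: [0.732, 3.052, 0.001]
contact_force: [-1.2, 0.8, 7.0]
finger_gap: 26.7
finger_force: 39.5
clock: 17.1
tool_pos: [524.3, 16.3, 147.6]
orientation: [0.732, 3.052, 0.001]
contact_force: [0.0, 0.3, -1.5]
finger_gap: 26.8
finger_force: 39.6
clock: 17.9
tool_pos: [484.2, 268.1, 144.3]
orientation: [-0.729, -3.053, 0.005]
contact_force: [0.5, -0.6, -1.0]
finger_gap: 27.0
finger_force: 39.8
```

```bash
python3 -m jog '[[0,0,-0.03,0,0,0],[0,0,-0.06,0,0,0],[0,0,-0.08,0,0,0],[0,0,-0.088,0,0,0],[0,0,-0.092,0,0,0],[0,0,-0.092,0,0,0],[0,0,-0.092,0,0,0]]'
python3 -m jog '[[0,0,0,0,0,0],[0,0,0,0,0,0],[0,0,0,0,0,0],[0,0,0.02,0,0,0],[0,0,0.06,0,0,0],[0,0,0.093,0,0,0],[0,0,0.093,0,0,0]]' 0.55
python3 -m jog '[[-0.034,-0.025,0,0,0,0],[-0.068,-0.05,0,0,0,0],[-0.068,-0.05,0,0,0,0],[-0.068,-0.05,-0.02,0,0,0],[-0.068,-0.05,-0.02,0,0,0]]' 0.7
python3 - <<'E'
from h import *
c=snap('scene','p4')
cv2.imwrite('pics/p4c.png',cv2.resize(cv2.cvtColor(c['frame'],cv2.COLOR_RGB2BGR)[150:334,190:440],None,fx=3,fy=3))
E
```

```text
clock: 18.6
tool_pos: [486.6, 268.0, 54.9]
orientation: [0.734, 3.054, 0.001]
contact_force: [0.5, 1.0, -1.2]
finger_gap: 26.7
finger_force: 39.7
clock: 19.3
tool_pos: [489.2, 270.1, 152.3]
orientation: [0.731, 3.047, 0.01]
contact_force: [0.6, 0.2, 0.6]
finger_gap: 47.4
finger_force: 0.0
clock: 19.8
tool_pos: [416.0, 217.7, 125.6]
orientation: [-0.732, -3.052, 0.004]
contact_force: [-0.1, -0.3, 0.4]
finger_gap: 59.6
finger_force: 0.0
```

View pics/p4c.png

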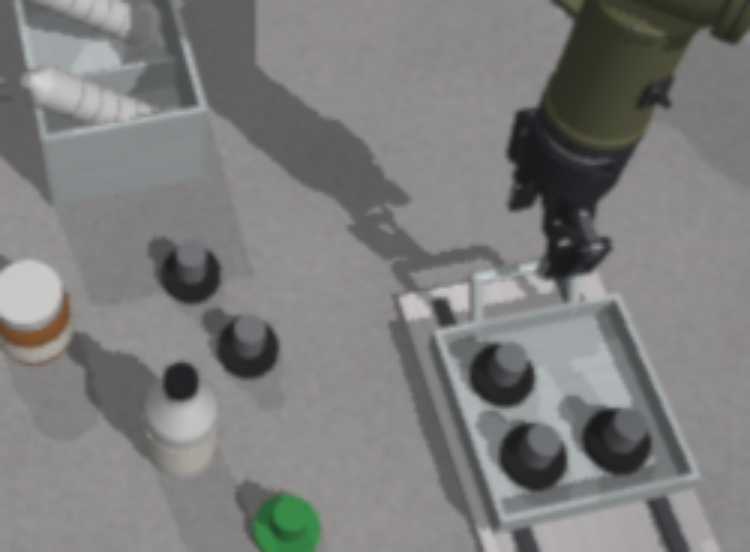

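Three plugs stand in the tray, at crop (502,372), (533,452) and (617,437). The other two are on the bench and the gripper is over the handle again. Now I push home.

```bash
python3 -m jog '[[0,0,-0.03,0,0,0],[0,0,-0.054,0,0,0],[0,0,-0.054,0,0,0],[0,0,-0.054,0,0,0]]'
python3 -m jog '[[0,0,0,0,0,0],[0,0,0,0,0,0],[0,0,0,0,0,0],[0,0,0,0,0,0],[0,0,0,0,0,0],[0,0,0,0,0,0]]' 0 50
python3 -m jog '[[0.002,0.004,0,0,0,0],[0.005,0.009,0,0,0,0],[0.009,0.018,0,0,0,0],[0.014,0.027,0,0,0,0],[0.018,0.035,0,0,0,0],[0.023,0.044,0,0,0,0],[0.028,0.053,0,0,0,0],[0.032,0.061,0,0,0,0],[0.035,0.067,0,0,0,0],[0.036,0.069,0,0,0,0],[0.036,0.069,0,0,0,0]]'
python3 -m jog '[[0.001,0.002,0,0,0,0],[0.002,0.004,0,0,0,0],[0.003,0.006,0,0,0,0],[0.003,0.006,0,0,0,0]]'
```

```text
clock: 20.25
tool_pos: [418.1, 218.6, 73.4]
orientation: [-0.732, -3.054, 0.001]
contact_force: [0.9, -0.9, 0.6]
finger_gap: 59.8
finger_force: 0.0
clock: 20.85
tool_pos: [418.9, 219.2, 74.5]
orientation: [0.733, 3.053, 0.003]
contact_force: [0.6, 0.8, 4.8]
finger_gap: 10.3
finger_force: 48.7
clock: 21.95
tool_pos: [455.1, 288.0, 74.5]
orientation: [0.732, 3.053, 0.003]
contact_force: [-0.6, 1.2, 4.5]
finger_gap: 10.4
finger_force: 48.9
clock: 22.35
tool_pos: [457.9, 293.5, 74.5]
orientation: [0.732, 3.053, 0.002]
contact_force: [0.5, -1.1, 5.2]
finger_gap: 10.2
finger_force: 49.0
```

```bash
python3 -m jog '[[0.001,0.002,0,0,0,0],[0.002,0.004,0,0,0,0],[0.003,0.006,0,0,0,0],[0.004,0.008,0,0,0,0],[0.004,0.008,0,0,0,0]]'
python3 -m jog '[[0.001,0.002,0,0,0,0],[0.001,0.002,0,0,0,0],[0.001,0.002,0,0,0,0],[0.001,0.002,0,0,0,0]]'
```

```text
clock: 22.85
tool_pos: [460.3, 298.1, 74.4]
orientation: [0.73, 3.055, -0.009]
contact_force: [1.5, -11.1, 12.2]
finger_gap: 10.6
finger_force: 49.8
clock: 23.25
tool_pos: [460.3, 298.2, 74.4]
orientation: [-0.73, -3.055, 0.014]
contact_force: [-1.6, -15.8, 15.1]
finger_gap: 10.1
finger_force: 50.2
```

```bash
python3 -m jog '[[-0.001,-0.003,0,0,0,0],[-0.001,-0.003,0,0,0,0],[-0.001,-0.003,0,0,0,0],[-0.001,-0.003,0,0,0,0],[-0.001,-0.003,0.05,0,0,0],[-0.001,-0.003,0.1,0,0,0],[-0.001,-0.003,0.15,0,0,0],[-0.001,-0.003,0.17,0,0,0],[-0.001,-0.003,0.17,0,0,0]]' 0.65
python3 -m jog '[[0,-0.05,0,0,0,0],[0,-0.1,0,0,0,0],[0,-0.15,0,0,0,0],[0,-0.2,0,0,0,0],[0,-0.25,0,0,0,0],[0,-0.25,0,0,0,0],[0,-0.25,0,0,0,0]]'
python3 - <<'E'
from h import *
import pickle
out=[]
for n,(x0,y0,x1,y1) in (('scene',(180,90,270,210)),('top',(260,150,420,275))):
    c=snap(n,n+'5'); pickle.dump(c,open(n+'5.pkl','wb'))
    f=c['frame'][y0:y1,x0:x1]; hsv=cv2.cvtColor(f,cv2.COLOR_RGB2HSV)
    mk=((f.min(2)>165)|((f.min(2)>120)&(hsv[...,1]<12))).astype(np.uint8)
    s=500/f.shape[1]; s=min(s,4)
    a=cv2.resize(cv2.cvtColor(f,cv2.COLOR_RGB2BGR),None,fx=s,fy=s); b=cv2.cvtColor(cv2.resize(mk*255,a.shape[1::-1],interpolation=0),cv2.COLOR_GRAY2BGR)
    im=np.hstack([a,b]); im=cv2.resize(im,(400*2,int(im.shape[0]*800/im.shape[1]))); out.append(im[:600])
    print(im.shape)
im=np.vstack([cv2.resize(o,None,fx=300/o.shape[0],fy=300/o.shape[0]) if o.shape[0]>300 else o for o in out] if 0 else [cv2.copyMakeBorder(cv2.resize(o,None,fx=min(1,298/o.shape[0]),fy=min(1,298/o.shape[0])),0,0,0,800-int(round(o.shape[1]*min(1,298/o.shape[0]))),cv2.BORDER_CONSTANT) for o in out])
cv2.imwrite('pics/c5.png',im)
c=pickle.load(open('scene5.pkl','rb'))
for p in[(205,108),(223,117)]: print(c['frame'][p[1],p[0]])
E
```

```text
clock: 24.15
tool_pos: [463.1, 302.2, 247.6]
orientation: [0.73, 3.049, 0.01]
contact_force: [0.4, -0.3, -0.9]
finger_gap: 55.6
finger_force: 0.0
clock: 24.85
tool_pos: [460.1, 49.6, 242.0]
orientation: [-0.737, -3.051, -0.0]
contact_force: [-0.6, 0.3, 0.1]
finger_gap: 55.3
finger_force: 0.0
(533, 800, 3)
(312, 800, 3)
[95 97 97]
[90 93 94]
```

View pics/c5.png

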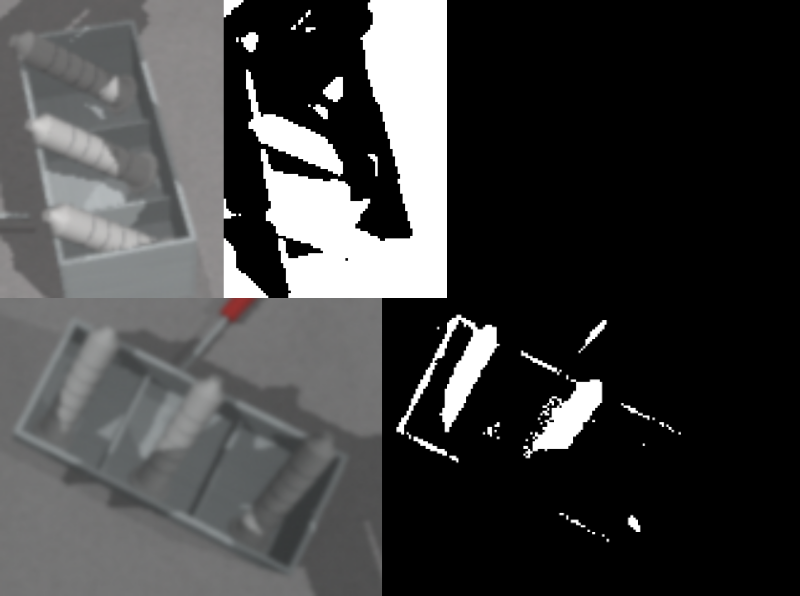

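The arm's shadow spoils the masks here. In the first pictures the nose tips and barrel axes read clearly: top (475,257)-(448,318), (543,291)-(508,352), (618,328)-(575,387); scene (315,276)-(370,294), (304,220)-(367,250), (297,170)-(352,197). I triangulate from those.

```bash
python3 - <<'E'
from h import *
import pickle
S=pickle.load(open('scene0.pkl','rb'));T=pickle.load(open('top0.pkl','rb'))
def rd(c,p):
    a=ray(c,p[0]*.64,p[1]*.64,0);b=ray(c,p[0]*.64,p[1]*.64,500);d=(b-a)/np.linalg.norm(b-a);return a,d
bx=np.array([.889,-.459]);by=np.array([.459,.889]);C=np.array([521,-255])
for t1,t2,s1,s2 in [((475,257),(448,318),(315,276),(370,294)),((543,291),(508,352),(304,220),(367,250)),((618,328),(575,387),(297,170),(352,197))]:
    A=np.zeros((3,3));b=np.zeros(3)
    for c,p in((T,t1),(S,s1)):
        o,d=rd(c,p);M=np.eye(3)-np.outer(d,d);A+=M;b+=M@o
    P=np.linalg.solve(A,b)
    n1=np.cross(rd(T,t1)[1],rd(T,t2)[1]);n2=np.cross(rd(S,s1)[1],rd(S,s2)[1]);ax=np.cross(n1,n2);ax/=np.linalg.norm(ax);ax*=np.sign(ax[2])
    print('nose',P.round(),'axis',ax.round(2),'bin frame',(P[:2]-C)@bx,(P[:2]-C)@by,'tilt',np.degrees(np.arccos(ax[2])).round(),'az',np.degrees(np.arctan2(ax[1],ax[0])).round(), 'foot',(P-180*ax).round())
E
```

```text
nose [ 647. -169.  149.] axis [ 0.66 -0.27  0.71] bin frame 72.66658676388013 134.11808997733186 tilt 45.0 az -22.0 foot [ 529. -121.   22.]
nose [ 588. -285.  148.] axis [ 0.61 -0.25  0.75] bin frame 73.18575742961457 4.492666696219942 tilt 42.0 az -22.0 foot [ 478. -239.   14.]
nose [ 523. -409.  139.] axis [ 0.64 -0.29  0.71] bin frame 72.25221188706229 -136.56782380013078 tilt 45.0 az -24.0 foot [ 407. -358.   11.]
```

```bash
python3 -m jog '[[0.03,-0.035,0.02,0,0,0],[0.06,-0.07,0.02,0,0,0],[0.09,-0.1,0.02,0,0,0],[0.12,-0.13,0.02,0.06,0.12,0],[0.15,-0.16,0.02,0.12,0.24,0],[0.18,-0.19,0.02,0.18,0.36,0],[0.2,-0.22,0.01,0.24,0.47,0],[0.225,-0.237,0,0.3,0.58,0],[0.225,-0.237,-0.02,0.36,0.698,0],[0.225,-0.237,-0.035,0.36,0.698,0],[0.225,-0.237,-0.045,0.36,0.698,0],[0.225,-0.237,-0.045,0.36,0.698,0]]' 0.65
python3 - <<'E'
from h import *
from scipy.spatial.transform import Rotation as Ro
s=state();R=Ro.from_rotvec(s['orientation']).as_matrix();print(s['tool_pos'],'z',R[:,2].round(3),'y',R[:,1].round(3),s['joint_pos'].round(2))
c=snap('scene','k1'); t=snap('top','k1t')
cv2.imwrite('pics/k1c.png',np.hstack([cv2.resize(cv2.cvtColor(c['frame'][40:224,120:320],cv2.COLOR_RGB2BGR),(400,368)),cv2.resize(cv2.cvtColor(t['frame'][110:294,230:430],cv2.COLOR_RGB2BGR),(400,368))]))
E
```

```text
clock: 26.15
tool_pos: [685.6, -184.3, 198.8]
orientation: [-0.549, -2.304, -0.232]
contact_force: [1.0, 0.1, 1.4]
finger_gap: 55.4
finger_force: 0.0
[ 685.58894377 -184.29922477  198.84062948] z [-0.629  0.322 -0.708] y [0.453 0.892 0.004] [-0.36  0.99  0.54  0.12  2.39 -1.41]
```

View pics/k1c.png

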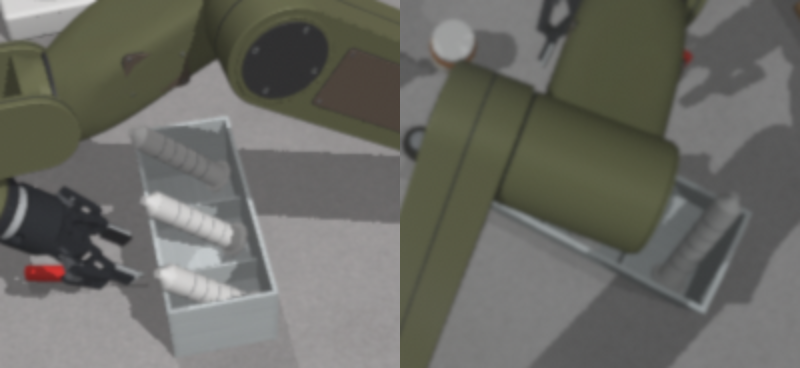

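The open fingers point along the barrel of the near cartridge: fingertips at crop (125,240)/(140,277), nose at (165,272). Next I advance along the axis.

```bash
python3 -m jog '[[-0.001,-0.003,0,0,0,0],[-0.014,0.003,-0.014,0,0,0],[-0.028,0.01,-0.03,0,0,0],[-0.042,0.017,-0.047,0,0,0],[-0.055,0.023,-0.063,0,0,0],[-0.064,0.028,-0.075,0,0,0],[-0.064,0.028,-0.075,0,0,0],[-0.064,0.028,-0.075,0,0,0]]'
python3 -m jog '[[0,0,0,0,0,0],[0,0,0,0,0,0],[0,0,0,0,0,0],[0,0,0,0,0,0]]' 0 25
```

```text
clock: 27.05
tool_pos: [622.3, -158.9, 126.3]
orientation: [-0.553, -2.308, -0.233]
contact_force: [0.7, -0.5, 1.0]
finger_gap: 55.4
finger_force: 0.0
clock: 27.45
tool_pos: [622.5, -159.1, 124.5]
orientation: [-0.553, -2.305, -0.234]
contact_force: [2.3, -1.9, 6.2]
finger_gap: 37.4
finger_force: 26.9
```

```bash
python3 -m jog '[[0,0,0,0,0,0],[0.001,-0.001,0.005,0,0,0],[0.003,-0.001,0.01,0,0,0],[-0.002,0.001,0.016,-0.032,-0.062,0],[-0.007,0.0035,0.021,-0.064,-0.124,0],[-0.01,0.005,0.024,-0.092,-0.178,0],[-0.014,0.007,0.027,-0.12,-0.233,0],[-0.019,0.01,0.029,-0.152,-0.295,0],[-0.024,0.0125,0.032,-0.184,-0.357,0],[-0.029,0.015,0.033,-0.212,-0.411,0],[-0.033,0.017,0.033,-0.24,-0.4655,0],[-0.033,0.017,0.033,-0.24,-0.4655,0]]' 0 45
python3 -m jog '[[-0.007,0.0035,-0.001,-0.032,-0.062,0],[-0.0135,0.007,-0.002,-0.064,-0.124,0],[-0.02,0.01,-0.004,-0.092,-0.178,0],[-0.027,0.014,-0.005,-0.12,-0.233,0],[-0.027,0.014,-0.005,-0.12,-0.233,0],[-0.027,0.014,-0.005,-0.12,-0.233,0]]'
python3 - <<'E'
from h import *
from scipy.spatial.transform import Rotation as Ro
s=state();R=Ro.from_rotvec(s['orientation']).as_matrix();print(s['tool_pos'],'z',R[:,2].round(3),'y',R[:,1].round(3))
c=snap('scene','k2'); 
cv2.imwrite('pics/k2c.png',cv2.resize(cv2.cvtColor(c['frame'][40:224,120:320],cv2.COLOR_RGB2BGR),(600,552)))
E
```

```text
clock: 28.65
tool_pos: [587.1, -140.4, 157.7]
orientation: [-0.672, -2.807, -0.091]
contact_force: [0.1, 0.2, -0.7]
finger_gap: 36.7
finger_force: 45.4
clock: 29.25
tool_pos: [562.5, -127.7, 151.4]
orientation: [-0.732, -3.054, -0.001]
contact_force: [0.6, 0.6, -2.1]
finger_gap: 36.9
finger_force: 45.4
[ 562.49095564 -127.74184536  151.39358406] z [-0.001  0.001 -1.   ] y [0.453 0.891 0.   ]
```

View pics/k2c.png

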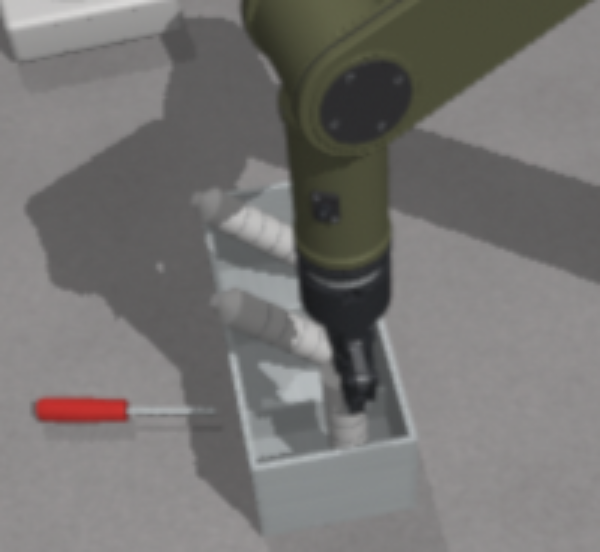

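The tool is vertical with the cartridge upright in its bay at about (350,410), still held. I lower it until it touches.

```bash
python3 -m jog '[[0,0,-0.002,0,0,0],[0,0,-0.004,0,0,0],[0,0,-0.004,0,0,0]]'
python3 -m jog '[[0,0,-0.002,0,0,0],[0,0,-0.002,0,0,0]]'
python3 -m jog '[[0,0,-0.002,0,0,0],[0,0,-0.002,0,0,0]]'
```

```text
clock: 29.6
tool_pos: [562.2, -127.8, 146.6]
orientation: [-0.733, -3.054, -0.0]
contact_force: [-0.3, 0.2, -1.3]
finger_gap: 37.1
finger_force: 45.4
clock: 29.8
tool_pos: [561.7, -127.6, 144.9]
orientation: [-0.733, -3.055, -0.0]
contact_force: [0.5, -0.3, -0.8]
finger_gap: 37.1
finger_force: 45.4
clock: 30.0
tool_pos: [562.2, -127.7, 144.5]
orientation: [0.732, 3.053, -0.0]
contact_force: [-1.9, 0.5, 5.6]
finger_gap: 36.9
finger_force: 46.1
```

```bash
python3 -m jog '[[0,0,0.001,0,0,0],[0,0,0.001,0,0,0],[0,0,0.001,0,0,0],[0,0,0.001,0,0,0],[0,0,0.001,0,0,0],[0,0,0.02,0,0,0],[0,0,0.06,0,0,0],[0,0,0.105,0,0,0],[0,0,0.105,0,0,0],[0,0,0.105,0,0,0]]' 0.65
python3 -m jog '[[0.02,-0.045,0,0,0,0],[0.035,-0.09,0,0,0,0],[0.05,-0.13,0,0.06,0.12,0],[0.066,-0.173,0,0.12,0.24,0],[0.066,-0.173,0,0.18,0.36,0],[0.066,-0.173,0,0.24,0.47,0],[0.066,-0.173,0,0.3,0.58,0],[0.066,-0.173,-0.02,0.36,0.698,0],[0.066,-0.173,-0.04,0.36,0.698,0],[0.066,-0.173,-0.05,0.36,0.698,0],[0.066,-0.173,-0.05,0.36,0.698,0]]'
python3 - <<'E'
from h import *
from scipy.spatial.transform import Rotation as Ro
s=state();R=Ro.from_rotvec(s['orientation']).as_matrix();print(s['tool_pos'],'z',R[:,2].round(3),'y',R[:,1].round(3))
c=snap('scene','k3'); 
cv2.imwrite('pics/k3c.png',cv2.resize(cv2.cvtColor(c['frame'][40:224,120:320],cv2.COLOR_RGB2BGR),(600,552)))
E
```

```text
clock: 31.0
tool_pos: [562.6, -127.8, 249.7]
orientation: [0.732, 3.051, -0.0]
contact_force: [-0.3, -0.0, -0.9]
finger_gap: 55.9
finger_force: 0.0
clock: 32.1
tool_pos: [626.9, -300.0, 195.2]
orientation: [-0.551, -2.298, -0.236]
contact_force: [-0.8, 0.0, 0.4]
finger_gap: 55.7
finger_force: 0.0
[ 626.86473537 -300.04536938  195.17693189] z [-0.632  0.326 -0.703] y [0.455 0.89  0.004]
```

View pics/k3c.png

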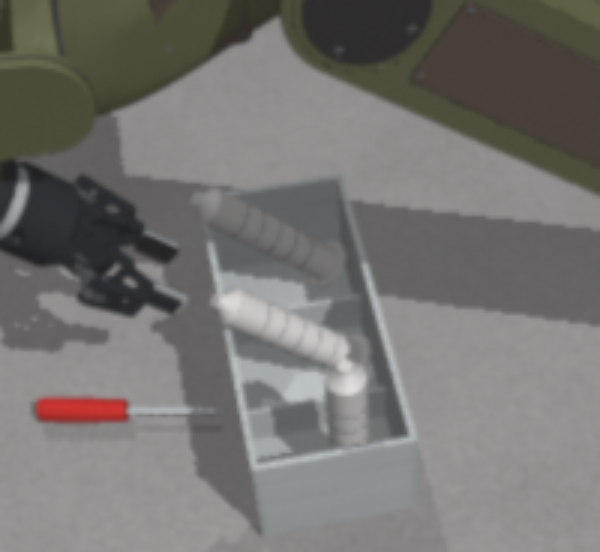

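The first cartridge stands upright at (347,405). The open gripper is aligned with the middle one, whose nose is at (222,300); the far one's nose is at (200,200).

```bash
python3 -m jog '[[-0.001,-0.003,0,0,0,0],[-0.014,0.003,-0.014,0,0,0],[-0.028,0.01,-0.03,0,0,0],[-0.042,0.017,-0.047,0,0,0],[-0.055,0.023,-0.063,0,0,0],[-0.0635,0.0275,-0.075,0,0,0],[-0.0635,0.0275,-0.075,0,0,0],[-0.0635,0.0275,-0.075,0,0,0]]'
python3 -m jog '[[0,0,0,0,0,0],[0,0,0,0,0,0],[0,0,0,0,0,0],[0,0,0,0,0,0]]' 0 25
```

```text
clock: 32.95
tool_pos: [565.0, -273.6, 126.1]
orientation: [-0.554, -2.308, -0.233]
contact_force: [0.7, 0.2, 0.7]
finger_gap: 55.4
finger_force: 0.0
clock: 33.35
tool_pos: [565.1, -273.4, 124.4]
orientation: [-0.553, -2.305, -0.234]
contact_force: [2.0, -1.0, 5.7]
finger_gap: 37.1
finger_force: 26.7
```

```bash
python3 -m jog '[[0,0,0,0,0,0],[0.001,-0.001,0.005,0,0,0],[0.003,-0.001,0.01,0,0,0],[-0.002,0.001,0.016,-0.032,-0.062,0],[-0.007,0.0035,0.021,-0.064,-0.124,0],[-0.01,0.005,0.024,-0.092,-0.178,0],[-0.014,0.007,0.027,-0.12,-0.233,0],[-0.019,0.01,0.029,-0.152,-0.295,0],[-0.024,0.0125,0.032,-0.184,-0.357,0],[-0.029,0.015,0.033,-0.212,-0.411,0],[-0.033,0.017,0.033,-0.24,-0.4655,0],[-0.033,0.017,0.033,-0.24,-0.4655,0]]' 0 45
python3 -m jog '[[-0.007,0.0035,-0.001,-0.032,-0.062,0],[-0.0135,0.007,-0.002,-0.064,-0.124,0],[-0.02,0.01,-0.004,-0.092,-0.178,0],[-0.027,0.014,-0.005,-0.12,-0.233,0],[-0.027,0.014,-0.005,-0.12,-0.233,0],[-0.027,0.014,-0.005,-0.12,-0.233,0]]'
python3 -m jog '[[0,0,-0.002,0,0,0],[0,0,-0.004,0,0,0],[0,0,-0.006,0,0,0],[0,0,-0.006,0,0,0]]'
python3 -m jog '[[0,0,-0.002,0,0,0],[0,0,-0.002,0,0,0]]'
```

```text
clock: 34.55
tool_pos: [529.4, -254.9, 157.5]
orientation: [-0.673, -2.806, -0.091]
contact_force: [0.3, -0.0, -1.7]
finger_gap: 37.0
finger_force: 45.3
clock: 35.15
tool_pos: [504.9, -242.4, 151.4]
orientation: [-0.733, -3.055, -0.001]
contact_force: [0.3, -0.7, -2.5]
finger_gap: 37.4
finger_force: 45.3
clock: 35.55
tool_pos: [505.2, -242.6, 145.4]
orientation: [0.732, 3.054, 0.0]
contact_force: [0.2, -0.2, 1.4]
finger_gap: 36.9
finger_force: 45.5
clock: 35.75
tool_pos: [505.6, -242.9, 145.3]
orientation: [0.732, 3.051, -0.001]
contact_force: [-2.2, 1.4, 10.9]
finger_gap: 36.9
finger_force: 46.6
```

```bash
python3 -m jog '[[0,0,0.002,0,0,0],[0,0,0.002,0,0,0],[0,0,0.002,0,0,0],[0,0,0.002,0,0,0],[0,0,0.002,0,0,0],[0,0,0.02,0,0,0],[0,0,0.06,0,0,0],[0,0,0.105,0,0,0],[0,0,0.105,0,0,0],[0,0,0.105,0,0,0]]' 0.65
python3 -m jog '[[0.02,-0.045,0,0,0,0],[0.035,-0.09,0,0,0,0],[0.05,-0.13,0,0.06,0.12,0],[0.064,-0.175,0,0.12,0.24,0],[0.064,-0.175,0,0.18,0.36,0],[0.064,-0.175,0,0.24,0.47,0],[0.064,-0.175,0,0.3,0.58,0],[0.064,-0.175,-0.02,0.36,0.698,0],[0.064,-0.175,-0.04,0.36,0.698,0],[0.064,-0.175,-0.05,0.36,0.698,0],[0.064,-0.175,-0.05,0.36,0.698,0],[0.064,-0.175,-0.05,0.36,0.698,0]]'
python3 - <<'E'
from h import *
s=state();print(s['tool_pos'])
c=snap('scene','k4'); t=snap('top','k4t')
cv2.imwrite('pics/k4c.png',np.hstack([cv2.resize(cv2.cvtColor(c['frame'][40:224,120:320],cv2.COLOR_RGB2BGR),(400,368)),cv2.resize(cv2.cvtColor(t['frame'][110:294,230:430],cv2.COLOR_RGB2BGR),(400,368))]))
E
```

```text
clock: 36.75
tool_pos: [505.0, -242.4, 249.6]
orientation: [0.732, 3.051, -0.001]
contact_force: [-1.3, 0.1, -0.2]
finger_gap: 55.1
finger_force: 0.0
clock: 37.95
tool_pos: [568.1, -417.0, 200.2]
orientation: [-0.553, -2.305, -0.234]
contact_force: [0.2, -1.2, 0.1]
finger_gap: 55.7
finger_force: 0.0
[ 568.09433621 -417.01637829  200.21306589]
```

View pics/k4c.png

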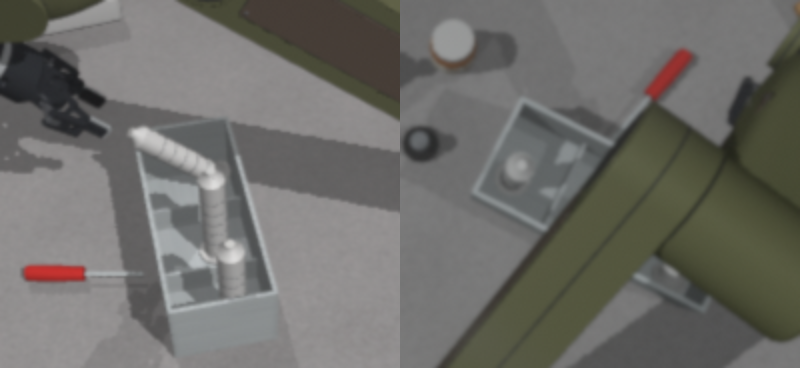

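Two cartridges stand, at (212,215) and (230,265). The gripper lines up with the third nose at (134,132) just as it did with the second.

```bash
python3 -m jog '[[-0.001,-0.002,0,0,0,0],[-0.014,0.004,-0.014,0,0,0],[-0.028,0.011,-0.03,0,0,0],[-0.042,0.018,-0.047,0,0,0],[-0.055,0.024,-0.063,0,0,0],[-0.0635,0.0285,-0.075,0,0,0],[-0.0635,0.0285,-0.075,0,0,0],[-0.0635,0.0285,-0.075,0,0,0]]'
python3 -m jog '[[0,0,0,0,0,0],[0,0,0,0,0,0],[0,0,0,0,0,0],[0,0,0,0,0,0]]' 0 25
```

```text
clock: 38.85
tool_pos: [505.1, -388.9, 124.9]
orientation: [-0.554, -2.306, -0.233]
contact_force: [-0.7, 0.6, 0.5]
finger_gap: 55.4
finger_force: 0.0
clock: 39.25
tool_pos: [505.8, -389.0, 124.2]
orientation: [-0.553, -2.307, -0.233]
contact_force: [4.3, -0.9, 5.8]
finger_gap: 37.8
finger_force: 24.8
```

```bash
python3 -m jog '[[0,0,0,0,0,0],[0.001,-0.001,0.005,0,0,0],[0.003,-0.001,0.01,0,0,0],[-0.002,0.001,0.016,-0.032,-0.062,0],[-0.007,0.0035,0.021,-0.064,-0.124,0],[-0.01,0.005,0.024,-0.092,-0.178,0],[-0.014,0.007,0.027,-0.12,-0.233,0],[-0.019,0.01,0.029,-0.152,-0.295,0],[-0.024,0.0125,0.032,-0.184,-0.357,0],[-0.029,0.015,0.033,-0.212,-0.411,0],[-0.033,0.017,0.033,-0.24,-0.4655,0],[-0.033,0.017,0.033,-0.24,-0.4655,0]]' 0 45
python3 -m jog '[[-0.007,0.0035,-0.001,-0.032,-0.062,0],[-0.0135,0.007,-0.002,-0.064,-0.124,0],[-0.02,0.01,-0.004,-0.092,-0.178,0],[-0.027,0.014,-0.005,-0.12,-0.233,0],[-0.027,0.014,-0.005,-0.12,-0.233,0],[-0.027,0.014,-0.005,-0.12,-0.233,0]]'
python3 -m jog '[[0,0,-0.002,0,0,0],[0,0,-0.004,0,0,0],[0,0,-0.006,0,0,0],[0,0,-0.006,0,0,0]]'
python3 -m jog '[[0,0,-0.001,0,0,0],[0,0,-0.001,0,0,0]]'
```

```text
clock: 40.45
tool_pos: [469.7, -370.2, 157.5]
orientation: [-0.674, -2.806, -0.092]
contact_force: [-0.1, 0.1, -1.8]
finger_gap: 37.0
finger_force: 44.8
clock: 41.05
tool_pos: [445.2, -357.9, 151.3]
orientation: [-0.733, -3.055, -0.001]
contact_force: [0.9, -0.6, -0.5]
finger_gap: 37.3
finger_force: 44.8
clock: 41.45
tool_pos: [446.3, -358.7, 146.3]
orientation: [0.731, 3.052, -0.001]
contact_force: [-0.7, 0.1, 5.6]
finger_gap: 36.8
finger_force: 44.5
clock: 41.65
tool_pos: [446.6, -359.0, 146.3]
orientation: [0.731, 3.05, -0.002]
contact_force: [-1.5, 0.7, 12.0]
finger_gap: 36.9
finger_force: 44.6
```

```bash
python3 -m jog '[[0,0,0.003,0,0,0],[0,0,0.003,0,0,0],[0,0,0.003,0,0,0],[0,0,0.003,0,0,0],[0,0,0.003,0,0,0],[0,0,0.02,0,0,0],[0,0,0.06,0,0,0],[0,0,0.105,0,0,0],[0,0,0.15,0,0,0],[0,0,0.15,0,0,0]]' 0.65
python3 -m jog '[[-0.03,-0.03,0,0,0,0],[-0.06,-0.06,0,0,0,0],[-0.09,-0.09,0,0,0,0],[-0.12,-0.12,0,0,0,0],[-0.15,-0.15,0,0,0,0],[-0.15,-0.15,0,0,0,0],[-0.15,-0.15,0,0,0,0]]'
python3 - <<'E'
from h import *
c=snap('scene','f'); t=snap('top','ft')
r=lambda f:cv2.resize(cv2.cvtColor(f,cv2.COLOR_RGB2BGR),(400,300))
cv2.imwrite('pics/fc.png',cv2.resize(cv2.cvtColor(c['frame'][60:384,80:500],cv2.COLOR_RGB2BGR),(770,594)))
E
```

```text
clock: 42.65
tool_pos: [447.8, -360.2, 301.6]
orientation: [0.729, 3.042, -0.01]
contact_force: [-0.1, -0.0, 0.4]
finger_gap: 55.7
finger_force: 0.0
clock: 43.35
tool_pos: [293.9, -507.8, 293.2]
orientation: [0.736, 3.053, 0.003]
contact_force: [-0.2, -0.3, 0.6]
finger_gap: 55.9
finger_force: 0.0
```

View pics/fc.png

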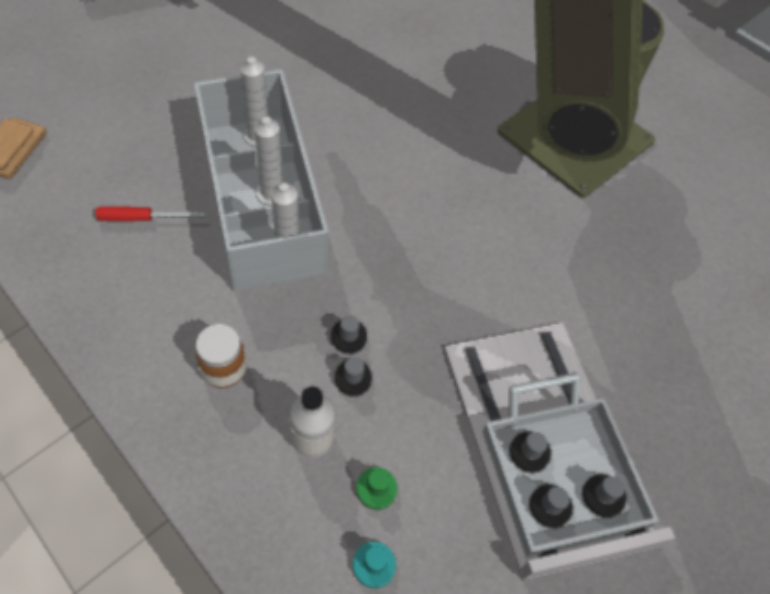

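All three cartridges stand, at (255,100), (267,160) and (285,210), and the tray is home with three plugs. The other two plugs stand on the bench at (349,335) and (353,375); one was nudged but is still upright. I hand in.

```bash
python3 -c "
from station import *
print(sign_off())"
```

```text
the job is handed in; nothing more can be done
None
```

The job is handed in: the last picture shows all three cartridges upright in the bin, three plugs standing in the tray pushed home to its end stop, the other two on the bench, and the bottle, jar and screwdriver not visibly moved; no verdict was returned.

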